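Index the decorating turntable to the pointer

ROBOT

A 7-joint arm with a two-finger parallel gripper is mounted at the origin on the work surface. World frame = base frame: x ahead of the robot, y to its left, z up, the work surface at z = 0. Lengths are in m, angles in rad, forces in N, time in s.
With the tool pointing down it reaches from about 0.425 to 0.975 m from the base axis. Payload 16.7 kg.
Tool frame: the origin (TCP) lies midway between the tips of the shut fingers; the grasp point (between the pads) lies 19 mm behind it; y points along the fingers, z is the direction in which the jaws open and shut, and the axes are right-handed (so a half turn about y gives the same grasp; the last joint's range is limited). The gripper opens to 85 mm and grips with 20 to 120 N. Pads are 22 mm wide; open, the fingers measure 114 mm over their backs; the gripper's body (76 mm by 85 mm) begins 54 mm behind the grasp point. The pads swing forward as they close: fully open they stand 13 mm farther back than shut.
Start: joints at [1.075, 0.426, 0.074, 1.606, -0.034, 1.111, -0.067], TCP at [0.229, -0.635, 0.231] pointing down, gripper open.
Joint ranges: [-2.85, 2.85], [-0.5, 2.14], [-1.23, 1.37], [0.21, 2.46], [-1.02, 4.16], [0.16, 2.05], [-2.73, 2.73]. Speed limits (rad/s): [1.89, 1.89, 2.39, 2.39, 3.01, 3.01, 3.01].

INTERFACE

Orientations are given as a unit quaternion [w, x, y, z].
In Python, from cell import bot, eyes, job gives the robot as it stands.
- The arm moves only by the shell command python3 -m jog 'ROWS' [OPENING] [FORCE]. ROWS is JSON, a list of rows, each an object of numbers: "tx", "ty", "tz": the shift along the tool's x, y, z in cm; "twist": the turn about the tool's y in rad. In form: [{"tx": .., "ty": .., "tz": .., "twist": ..}, ...]. A call has 1 to 20 rows; each row is the pose to reach, as a shift and turn from the pose measured when the call began, along the tool's axes at that moment; what a row does not reach only later rows make up. A row lasts 1/12 s, in which the tool goes at most 41.7 mm and 7.16 degrees, less where a joint would pass 70% of its speed; a pose out of reach is approached as far as the arm can. A call with a gripper value outside its range is refused whole. OPENING is the opening, from 0 (shut) to 1 (fully open), set as the call begins (- or left out, the last holds). The fingers move at their own pace and stop on an object; FORCE is the grip in N (left out, the last holds). Time passes only in rows, so rows that repeat a pose let the fingers close. It gives the time, the measured TCP pose, the force and the opening at its end, in the units of the state.
- bot.get_obs(): the state, without advancing time (a new reading comes with each control period).
- eyes.snapshot(name): name is "scene" or "side" or "wrist"; returns (picture, depth): 384x512x3 uint8, red, green, blue; 384x512 float32, m along the optical axis (not along the pixel's ray), 0 where there is no reading.
- eyes.camera_params(name): a dict with "mtx" (3x3 intrinsics, pixels), "world_to_cam" (4x4, takes a point from world to camera coordinates); the wrist camera has in their place "T_tool_cam" (4x4, takes a point from camera to tool coordinates, whose origin is the TCP and whose axes are the tool frame's). Camera axes: x right, y down, z forward; pixel columns grow to the right and rows downward; lengths in m; the calibration is good to about 2 mm. A picture is of the moment at which its call begins: read the wrist's pose just before it. camera_params takes no time and is no camera call.
- job.finish_job(): hands the job in, once; it reports no verdict.
The state is a dict: "clock": time; "joints": joint angles; "qvel": joint speeds; "tau": joint torques, N m; "tool_pos": TCP position; "orientation": TCP orientation; "ft_force": force on the tool from outside, world axes, zero at the start; "moment": the same for the moment, N m; "finger_gap": finger opening in m.
Only numpy, scipy, OpenCV 4.12 (cv2) and the standard library are available. Lean on these libraries where they do the work, as an engineer would, in place of code of your own. Each camera call takes 0.05 s, during which the arm holds its last target.

TASK

Flick the potter's turntable round by the lugs on its rim with a fingertip, anticlockwise seen from above, one click at a time and letting it settle in each click, until the jug's spout points straight at the pointer on the turntable's foot; stop there without running past it. The jug is freshly painted: do not touch it, and leave the other things on the table where they are.

Things in the scene. Friction and masses are not known exactly. Their poses are not given: they have to be found in the camera images.
- foot: fixed foot under the wheel, bolted down: grey drum 132 mm across on a steel disc 170 mm across, 10 mm thick. Origin on the table on the wheel's axis, z up, x towards the pointer. A flat bar (24 mm wide, 8 mm high) runs along x to an upright post 18 mm wide, 112 mm high, 162 to 174 mm from the axis
- pointer (a point): tip of the steel cone on the foot's post that points inwards at the wheel's axis: 122 mm from the axis, 104 mm above the table; fixed
- wheel (a joint): turn of the wheel, rad, growing anticlockwise seen from above; 0 when the spout points at the pointer. It clicks into a rest every 0.6283 rad (36 degrees) and starts two, three or four clicks short of 0 (negative). 2 to 4 N at a lug takes it out of a click; past half-way it draws itself into the next rest, well damped, within about half a second. It turns freely either way
- wheel_center (a point): point on the wheel's axis, 49 mm above the table, level with the lugs' tops. The wheel is a flat grey disc 210 mm across, its top 48 mm above the table, with ten equal lugs round its rim, 36 degrees apart, one of them exactly below the spout
- lug (a point): middle of the top edge of the outer end of the lug that lies below the spout. Each lug stands out of the rim like a blunt tooth, 14 mm wide, from 105 to 130 mm from the axis and from 33 to 49 mm above the table; the gaps between lugs are 52 to 66 mm wide and open down to the table, but for the foot's thin bar
- jug: terracotta jug stuck in the middle of the wheel and turning with it, 82 mm across and 80 mm high (top 128 mm above the table), freshly painted, not to be touched. Origin under its centre on the wheel's top; its x axis points along the spout, which reaches 73 mm from the axis; a loop handle on the opposite side reaches 59 mm.
- spout (a point): tip of the jug's straight round spout, 66 mm from the axis, 122 mm above the table
- jar: loose bystander: white lidded glaze jar, 60 mm across, 75 mm high; origin under its centre
- cup: loose bystander: terracotta cup, 72 mm across, 70 mm high; origin under its centre
- bell: loose bystander: terracotta bell standing on its mouth, 72 mm across, 75 mm high; origin under its centre
- brush: loose bystander: brush lying flat, 170 mm long along its x axis; origin under its middle
- bowl: loose bystander: small terracotta bowl, 84 mm across, 40 mm high; origin under its centre
- rib: loose bystander: wooden shaping rib lying flat, 90 x 50 x 10 mm; origin under its centre

How it is judged:
On the way, in this order (a step that is already met when the one before it is completed fails the run):
1. the wheel has settled in the last click before the pointer (value of joint wheel between -0.7783 and -0.4783 rad and velocity of joint wheel between -0.15 and 0.15 rad/s), for 0.2 s.
2. the wheel has settled with the spout at the pointer (value of joint wheel between -0.12 and 0.12 rad and velocity of joint wheel between -0.15 and 0.15 rad/s), for 0.2 s.
At the end, for the whole second after the job is handed in: the wheel rests in the click where the spout points at the pointer (within 0.12 rad, still), and every loose bystander is within 20 mm of where it started (all of step 2 and distance of each of jar, cup, bell, brush, bowl, rib from where it was at the start of the episode below 0.02 m); the robot touches nothing.
It fails at once if the turntable ran half a click or more past the pointer (value of joint wheel above 0.32 rad).
It fails at once if the turntable was turned the wrong way, clockwise, beyond where it could have started (value of joint wheel below -2.95301 rad).
It fails at once if the painted jug was touched (contact force between any of the fingers, the arm and jug above 0.5 N).
It fails at once if a bystander was lifted, carried or knocked away (distance of any of jar, cup, bell, brush, bowl, rib from where it was at the start of the episode above 0.03 m).
It also fails if it takes over 61 s, if anything falls off the work surface, if the arm or the gripper's body presses on something with over 40 N, if the wrist force passes 120 N, or if a joint passes its speed limit or range.

## Working session

There is one attempt and no reset: what is moved stays moved. The work goes in short steps, Python scripts to look and compute and a shell command to move; the robot and the scene stay as the last step left them, time stands still between calls to the robot, and variables do not carry over. Pictures are saved under pics/ and viewed, and the job is handed in when it is done.

```bash
ls; mkdir -p pics
cat > h.py <<'E'
from cell import bot, eyes, job
import numpy as np, cv2
def snap(n,f):
    p,d=eyes.snapshot(n); cv2.imwrite(f'pics/{f}.png',p[:,:,::-1]); np.save(f'pics/{f}.npy',d); return p,d
def ray(n,u,v):
    c=eyes.camera_params(n); K=np.array(c['mtx']); W=np.array(c['world_to_cam']); M=np.linalg.inv(W)
    d=M[:3,:3]@np.linalg.inv(K)@[u,v,1]; return M[:3,3],d
def onz(n,u,v,z):
    o,d=ray(n,u,v); return o+d*(z-o[2])/d[2]
def proj(n,P):
    c=eyes.camera_params(n); q=np.array(c['world_to_cam'])@np.append(P,1); q=np.array(c['mtx'])@q[:3]; return q[:2]/q[2]
def R(q):
    from scipy.spatial.transform import Rotation as r
    return r.from_quat([q[1],q[2],q[3],q[0]]).as_matrix()
E
python3 - <<'E'
from h import *
snap('scene','s0'); snap('side','d0')
o=bot.get_obs(); print(o['clock'],o['tool_pos'],o['finger_gap']); print(R(o['orientation']).round(3))
for n in('scene','side'): print(np.linalg.inv(eyes.camera_params(n)['world_to_cam']).round(3))
E
```

```text
pics
0.1 [ 0.22925476 -0.6344882   0.23069504] 0.08545852480275196
[[-0.94  -0.     0.34 ]
 [-0.34   0.001 -0.94 ]
 [ 0.    -1.    -0.001]]
[[ 0.854  0.452 -0.256  0.807]
 [ 0.52  -0.738  0.431 -0.397]
 [ 0.006 -0.501 -0.865  0.883]
 [ 0.     0.     0.     1.   ]]
[[-0.804 -0.301  0.513 -0.023]
 [-0.595  0.437 -0.675  0.778]
 [-0.021 -0.848 -0.53   0.711]
 [ 0.     0.     0.     1.   ]]
```

View pics/s0.png

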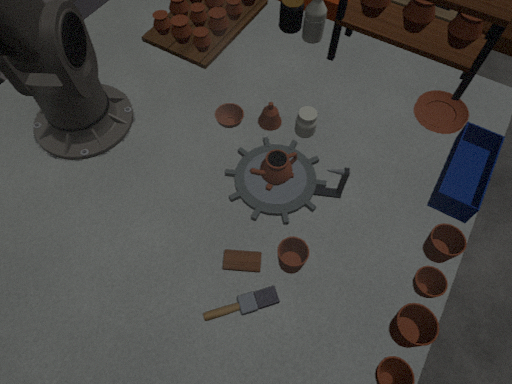

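View pics/d0.png

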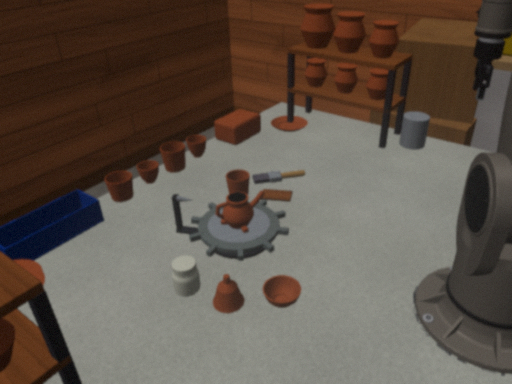

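Run:
```python
from h import *
a=cv2.imread('pics/s0.png')[125:225,215:355]; b=cv2.imread('pics/d0.png')[170:260,165:295]
cv2.imwrite('pics/z.png',np.vstack([cv2.resize(a,(420*1,300),interpolation=2),cv2.resize(b,(420,291),interpolation=2)]))
```

```text
(no output)
```

View pics/z.png

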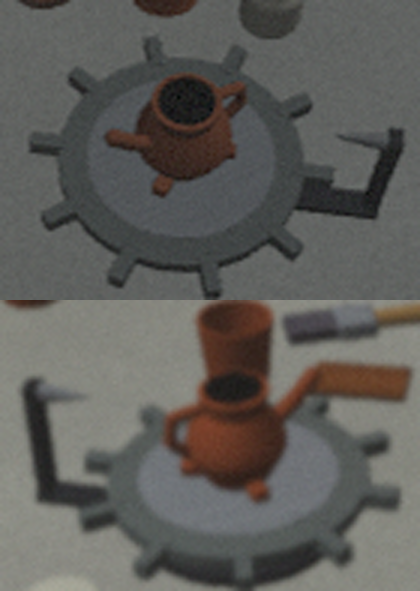

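Run:
```python
from h import *
def tri(p,q):
    o1,d1=ray('scene',*p);o2,d2=ray('side',*q)
    A=np.stack([d1,-d2],1);s=np.linalg.lstsq(A,o2-o1,rcond=None)[0]
    x,y=o1+s[0]*d1,o2+s[1]*d2; return (x+y)/2,np.linalg.norm(x-y)
pt=tri((327.5,170.5),(192,200)); print('pointer',pt)
sp=tri((251.5,170),(262,194)); print('spout',sp, onz('scene',251.5,170,.122))
# wheel rim: light grey disc mask center
P=[];im=cv2.imread('pics/s0.png')
# lug outer-end mids (zoom/3)
L=[(152,38),(240,47),(72,71),(309,100),(32,141),(45,218),(117,283),(212,292),(299,252),(333,172)]
W=np.array([onz('scene',215+x/3,125+y/3,.045)[:2] for x,y in L])
A=np.c_[2*W,np.ones(len(W))];s=np.linalg.lstsq(A,(W**2).sum(1),rcond=None)[0]
c=s[:2];r=np.sqrt(s[2]+c@c);print('c',c,r, np.linalg.norm(c))
ang=np.degrees(np.arctan2(*(W-c).T[::-1]));print(np.sort(ang), np.sort(ang%36))
for n,p in(('ptr',pt[0]),('sp',sp[0])): v=p[:2]-c;print(n,np.degrees(np.arctan2(v[1],v[0])),np.linalg.norm(v))
for n,p,z in(('handle',(296,155),.11),('cup',(293,265),0),('bell',(270,127),0),('jar',(306,134),0),('bowl',(229,122),0),('rib',(242,261),.01),('brush',(242,303),.01)):
    print(n,onz('scene',*p,z).round(3))
```

```text
pointer (array([0.69769106, 0.1403795 , 0.10047154]), np.float64(0.0007237190340869384))
spout (array([0.54818139, 0.03660124, 0.11839852]), np.float64(0.0015944338370554416)) [0.54876965 0.03407207 0.122     ]
c [0.58602478 0.0903295 ] 0.12915390530326798 0.5929455830235051
[-155.74917232 -120.96710308  -83.34885621  -49.36022055  -12.97502146
   24.88326338   58.91064749   95.55008252  131.29784497  167.59040209] [22.63977945 22.91064749 23.02497854 23.03289692 23.29784497 23.55008252
 23.59040209 24.25082768 24.65114379 24.88326338]
ptr 24.142426672646028 0.12236976879250065
sp -125.15887002596962 0.06571794524243076
handle [0.614 0.135 0.11 ]
cup [ 0.731 -0.075  0.   ]
bell [ 0.476  0.259 -0.   ]
jar [0.577 0.291 0.   ]
bowl [0.364 0.212 0.   ]
rib [ 0.625 -0.133  0.01 ]
brush [ 0.677 -0.216  0.01 ]
```

```bash
python3 -m jog '[{"tx":-29.2,"tz":-24.9},{"tx":-29.2,"tz":-24.9},{"tx":-29.2,"tz":-24.9},{"tx":-29.2,"tz":-24.9},{"tx":-29.2,"tz":-24.9,"twist":0.12},{"tx":-29.2,"tz":-24.9,"twist":0.24},{"tx":-29.2,"tz":-24.9,"twist":0.36},{"tx":-29.2,"tz":-24.9,"twist":0.44},{"tx":-29.2,"tz":-24.9,"twist":0.44},{"tx":-29.2,"tz":-24.9,"twist":0.44},{"tx":-29.2,"tz":-24.9,"twist":0.44},{"tx":-29.2,"tz":-24.9,"twist":0.44},{"tx":-29.2,"tz":-24.9,"twist":0.44},{"tx":-29.2,"tz":-24.9,"twist":0.44}]' 0 20
cat > go.py <<'E'
from h import *
import sys
o=bot.get_obs();M=R(o['orientation']);p=np.array(o['tool_pos'])
print(round(o['clock'],2),p.round(4),'gap',o['finger_gap'],'F',np.round(o['ft_force'],1),'xdir',np.degrees(np.arctan2(M[1,0],M[0,0])).round(1))
for a in sys.argv[1:]:
    v=np.array(eval(a)); 
    w=np.array([.586+v[0]*np.cos(np.radians(v[1])),.090+v[0]*np.sin(np.radians(v[1])),v[2]])
    print(a,w.round(3),'shift cm',(100*M.T@(w-p)).round(2))
E
python3 go.py .127,150,.20 .127,150,.09
```

```text
0.1 [ 0.2293 -0.6345  0.2307] gap 0.08545852480275196 F [ 0.2  0.3 -0.3] xdir -160.1
.127,150,.20 [0.476 0.153 0.2  ] shift cm [-49.99   3.14 -65.72]
.127,150,.09 [0.476 0.153 0.09 ] shift cm [-49.99  14.14 -65.71]validation failed for argument at $[0]...
```

```bash
python3 -m jog '[{"tx":-29.2,"ty":0,"tz":-24.9,"twist":0},{"tx":-29.2,"ty":0,"tz":-24.9,"twist":0},{"tx":-29.2,"ty":0,"tz":-24.9,"twist":0},{"tx":-29.2,"ty":0,"tz":-24.9,"twist":0.12},{"tx":-29.2,"ty":0,"tz":-24.9,"twist":0.24},{"tx":-29.2,"ty":0,"tz":-24.9,"twist":0.36},{"tx":-29.2,"ty":0,"tz":-24.9,"twist":0.44},{"tx":-29.2,"ty":0,"tz":-24.9,"twist":0.44},{"tx":-29.2,"ty":0,"tz":-24.9,"twist":0.44},{"tx":-29.2,"ty":0,"tz":-24.9,"twist":0.44},{"tx":-29.2,"ty":0,"tz":-24.9,"twist":0.44},{"tx":-29.2,"ty":0,"tz":-24.9,"twist":0.44}]' 0 20
python3 go.py .127,150,.20 .127,150,.09
```

```text
clock: 1.1
tool_pos: [0.4198, -0.2999, 0.2309]
orientation: [-0.032, 0.032, 0.707, -0.706]
ft_force: [-0.5, -0.3, -0.3]
finger_gap: -0.0002
1.1 [ 0.4198 -0.2999  0.2309] gap -0.00023227449035008614 F [-0.5 -0.3 -0.3] xdir 174.8
.127,150,.20 [0.476 0.153 0.2  ] shift cm [ -1.5    3.14 -45.65]
.127,150,.09 [0.476 0.153 0.09 ] shift cm [ -1.51  14.14 -45.64]
```

```bash
python3 -m jog '[{"tx":-1.5,"ty":3.1,"tz":-45.6,"twist":0},{"tx":-1.5,"ty":3.1,"tz":-45.6,"twist":0},{"tx":-1.5,"ty":3.1,"tz":-45.6,"twist":0},{"tx":-1.5,"ty":3.1,"tz":-45.6,"twist":0},{"tx":-1.5,"ty":3.1,"tz":-45.6,"twist":0},{"tx":-1.5,"ty":3.1,"tz":-45.6,"twist":0},{"tx":-1.5,"ty":3.1,"tz":-45.6,"twist":0},{"tx":-1.5,"ty":3.1,"tz":-45.6,"twist":0},{"tx":-1.5,"ty":3.1,"tz":-45.6,"twist":0},{"tx":-1.5,"ty":3.1,"tz":-45.6,"twist":0},{"tx":-1.5,"ty":3.1,"tz":-45.6,"twist":0},{"tx":-1.5,"ty":3.1,"tz":-45.6,"twist":0},{"tx":-1.5,"ty":10.1,"tz":-45.6,"twist":0},{"tx":-1.5,"ty":13.1,"tz":-45.6,"twist":0},{"tx":-1.5,"ty":13.1,"tz":-45.6,"twist":0}]' 0 20
python3 go.py .127,150,.03 .127,168,.03 .127,186,.03; python3 -c "
from h import *
snap('scene','s1');snap('wrist','w1')
a=cv2.imread('pics/s1.png')[90:240,190:370];b=cv2.imread('pics/w1.png')
cv2.imwrite('pics/z1.png',np.vstack([cv2.resize(a,(360,300),interpolation=2),cv2.resize(b,(360,270))]))"
```

```text
clock: 2.35
tool_pos: [0.4743, 0.1511, 0.0962]
orientation: [0.034, -0.031, -0.706, 0.707]
ft_force: [-1.1, -0.2, -0.9]
finger_gap: 0.0002
2.35 [0.4743 0.1511 0.0962] gap 0.00019293424382620168 F [-1.1 -0.2 -0.9] xdir 174.7
.127,150,.03 [0.476 0.153 0.03 ] shift cm [-0.18  6.62 -0.26]
.127,168,.03 [0.462 0.116 0.03 ] shift cm [0.89 6.62 3.57]
.127,186,.03 [0.46  0.077 0.03 ] shift cm [0.74 6.63 7.54]
```

View pics/z1.png

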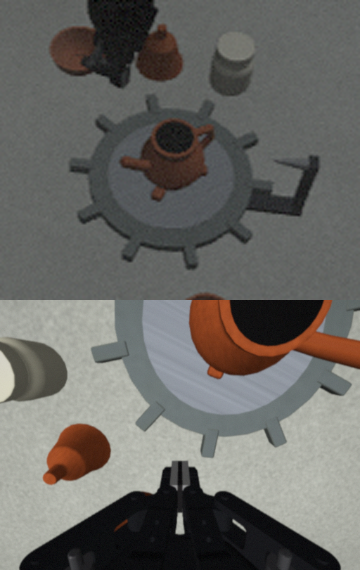

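```bash
python3 -c "
from h import *
p=np.array(bot.get_obs()['tool_pos'])
for z in (.096,.04): 
  q=p.copy();q[2]=z;print((proj('scene',q)-[190,90])*2)
T=eyes.camera_params('wrist');K=np.array(T['mtx']);C=np.array(T['T_tool_cam'])
b=cv2.imread('pics/w1.png');M=R(bot.get_obs()['orientation'])
def pw(P):
  t=M.T@(P-p);c=np.linalg.inv(C)@np.append(t,1);c=K@c[:3];return tuple(int(x) for x in c[:2]/c[2])
for a in (132,168,204,240):
  r=np.radians(a);cv2.circle(b,pw([.586+.13*np.cos(r),.09+.13*np.sin(r),.049]),4,(0,0,255),2)
q=p.copy();q[2]=.049;cv2.circle(b,pw(q),4,(255,0,0),2)
cv2.imwrite('pics/z2.png',b)"
```

```text
[120.82266857  80.96333655]
[120.70165005 107.52174907]
```

View pics/z2.png

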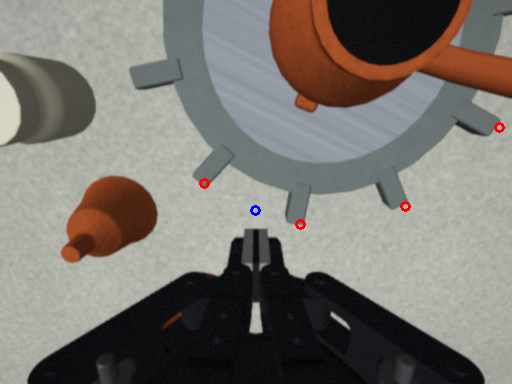

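The wrist view shows the predicted lug ends on the real lugs and the fingertip (blue, 255,210) over the middle of a gap. Going down there now.

```bash
python3 -m jog '[{"tx":-0.2,"ty":3,"tz":-0.2,"twist":0},{"tx":-0.2,"ty":6,"tz":-0.2,"twist":0},{"tx":-0.2,"ty":6.6,"tz":-0.2,"twist":0},{"tx":-0.2,"ty":6.6,"tz":-0.2,"twist":0}]' 0 20
python3 go.py .127,150,.03 .127,159,.03 .127,168,.03 .127,177,.03 .127,186,.03
```

```text
clock: 2.78
tool_pos: [0.4759, 0.1522, 0.0312]
orientation: [0.036, -0.03, -0.706, 0.707]
ft_force: [-0.6, -0.3, 0.7]
finger_gap: -0.0001
2.78 [0.4759 0.1522 0.0312] gap -7.163240109366644e-05 F [-0.6 -0.3  0.7] xdir 174.7
.127,150,.03 [0.476 0.153 0.03 ] shift cm [-0.    0.12 -0.13]
.127,159,.03 [0.467 0.136 0.03 ] shift cm [0.68 0.13 1.74]
.127,168,.03 [0.462 0.116 0.03 ] shift cm [1.07 0.13 3.7 ]
.127,177,.03 [0.459 0.097 0.03 ] shift cm [1.15 0.14 5.69]
.127,186,.03 [0.46  0.077 0.03 ] shift cm [0.91 0.14 7.67]
```

```bash
python3 -m jog '[{"tx":0.3,"ty":0,"tz":0.7,"twist":0},{"tx":0.55,"ty":0,"tz":1.4,"twist":0},{"tx":0.75,"ty":0,"tz":2.1,"twist":0},{"tx":0.9,"ty":0,"tz":2.8,"twist":0},{"tx":1.05,"ty":0,"tz":3.5,"twist":0},{"tx":1.1,"ty":0,"tz":4.2,"twist":0},{"tx":1.15,"ty":0,"tz":4.9,"twist":0},{"tx":1.15,"ty":0,"tz":5.6,"twist":0},{"tx":1.1,"ty":0,"tz":6.3,"twist":0},{"tx":1.0,"ty":0,"tz":7.0,"twist":0},{"tx":0.95,"ty":0,"tz":7.5,"twist":0},{"tx":0.95,"ty":0,"tz":7.5,"twist":0},{"tx":0.95,"ty":0,"tz":7.5,"twist":0},{"tx":0.95,"ty":0,"tz":7.5,"twist":0},{"tx":0.95,"ty":0,"tz":7.5,"twist":0},{"tx":0.95,"ty":0,"tz":7.5,"twist":0},{"tx":0.95,"ty":0,"tz":7.5,"twist":0}]' 0 20
cat > look.py <<'E'
from h import *
import sys
f=sys.argv[1];snap('scene',f+'s');snap('side',f+'d');
a=cv2.imread(f'pics/{f}s.png')[90:240,190:370];b=cv2.imread(f'pics/{f}d.png')[170:320,140:320]
cv2.imwrite(f'pics/{f}.png',np.vstack([cv2.resize(a,(360,300),interpolation=2),cv2.resize(b,(360,300),interpolation=2)]))
E
python3 go.py .127,150,.03; python3 look.py a1
```

```text
clock: 4.2
tool_pos: [0.4594, 0.0788, 0.0314]
orientation: [0.035, -0.03, -0.706, 0.707]
ft_force: [-0.3, 0.5, 1.0]
finger_gap: -0.0
4.2 [0.4594 0.0788 0.0314] gap -4.651128629559533e-05 F [-0.3  0.5  1. ] xdir 174.7
.127,150,.03 [0.476 0.153 0.03 ] shift cm [-0.96  0.12 -7.6 ]
```

View pics/a1.png

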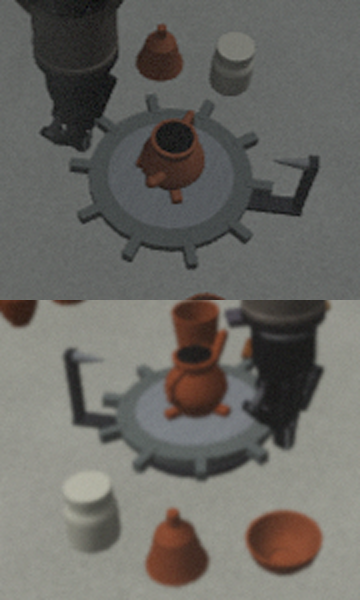

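One click done: spout tip moved to about (152,182) in the zoom, and the finger sits clear in the gap. Lifting over the lug and going back for the next click.

```bash
python3 -m jog '[{"tx":0,"ty":-3,"tz":0,"twist":0},{"tx":0,"ty":-4.5,"tz":0,"twist":0},{"tx":0,"ty":-4.5,"tz":-2,"twist":0},{"tx":0,"ty":-4.5,"tz":-4.5,"twist":0},{"tx":-0.7,"ty":-4.5,"tz":-7,"twist":0},{"tx":-1.0,"ty":-4.5,"tz":-7.5,"twist":0},{"tx":-1.0,"ty":-4.5,"tz":-7.5,"twist":0},{"tx":-1.0,"ty":-2,"tz":-7.5,"twist":0},{"tx":-1.0,"ty":0,"tz":-7.5,"twist":0},{"tx":-1.0,"ty":0,"tz":-7.5,"twist":0}]' 0 20
python3 go.py .127,150,.03 .127,168,.03 .127,186,.03
```

```text
clock: 5.13
tool_pos: [0.4741, 0.1506, 0.0283]
orientation: [0.037, -0.028, -0.705, 0.708]
ft_force: [-2.1, -0.5, 0.5]
finger_gap: -0.0001
5.13 [0.4741 0.1506 0.0283] gap -8.879855360588813e-05 F [-2.1 -0.5  0.5] xdir 174.7
.127,150,.03 [0.476 0.153 0.03 ] shift cm [-0.16 -0.18 -0.31]
.127,168,.03 [0.462 0.116 0.03 ] shift cm [ 0.92 -0.14  3.52]
.127,186,.03 [0.46  0.077 0.03 ] shift cm [ 0.76 -0.13  7.49]
```

```bash
python3 -m jog '[{"tx":0.2,"ty":-0.1,"tz":0.7,"twist":0},{"tx":0.5,"ty":-0.1,"tz":1.4,"twist":0},{"tx":0.65,"ty":-0.1,"tz":2.1,"twist":0},{"tx":0.8,"ty":-0.1,"tz":2.8,"twist":0},{"tx":0.9,"ty":-0.1,"tz":3.5,"twist":0},{"tx":0.95,"ty":-0.1,"tz":4.2,"twist":0},{"tx":1.0,"ty":-0.1,"tz":4.9,"twist":0},{"tx":1.0,"ty":-0.1,"tz":5.6,"twist":0},{"tx":0.95,"ty":-0.1,"tz":6.3,"twist":0},{"tx":0.85,"ty":-0.1,"tz":7.0,"twist":0},{"tx":0.8,"ty":-0.1,"tz":7.4,"twist":0},{"tx":0.8,"ty":-0.1,"tz":7.4,"twist":0},{"tx":0.8,"ty":-0.1,"tz":7.4,"twist":0},{"tx":0.8,"ty":-0.1,"tz":7.4,"twist":0},{"tx":0.8,"ty":-0.1,"tz":7.4,"twist":0},{"tx":0.8,"ty":-0.1,"tz":7.4,"twist":0},{"tx":0.8,"ty":-0.1,"tz":7.4,"twist":0},{"tx":0.8,"ty":-0.1,"tz":7.4,"twist":0}]' 0 20
python3 go.py .127,150,.03; python3 look.py a2
```

```text
clock: 6.63
tool_pos: [0.4593, 0.0778, 0.0297]
orientation: [0.037, -0.028, -0.705, 0.708]
ft_force: [0.1, 0.0, 0.3]
finger_gap: -0.0002
6.63 [0.4593 0.0778 0.0297] gap -0.0001811092609218021 F [0.1 0.  0.3] xdir 174.7
.127,150,.03 [0.476 0.153 0.03 ] shift cm [-0.96 -0.08 -7.69]
```

View pics/a2.png

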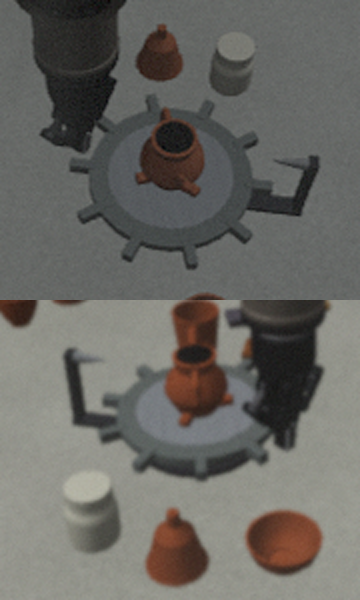

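Run:
```python
from h import *
for a in (-84,-48,-12,24):
  r=np.radians(a);d=np.array([np.cos(r),np.sin(r)]);c=np.array([.586,.09])
  print(a,'spout',((proj('scene',[*(c+.066*d),.122])-[190,90])*2).round(),'handle',((proj('scene',[*(c-.057*d),.10])-[190,90])*2).round(),
   'side spout',((proj('side',[*(c+.066*d),.122])-[140,170])*2+[0,300]).round(),'side handle',((proj('side',[*(c-.057*d),.10])-[140,170])*2+[0,300]).round())
a=cv2.imread('pics/a2s.png')[140:200,240:320];cv2.imwrite('pics/z3.png',cv2.resize(a,(640,480),interpolation=2))
```

```text
-84 spout [151. 183.] handle [191. 116.] side spout [223. 331.] side handle [170. 393.]
-48 spout [187. 187.] handle [163. 113.] side spout [193. 328.] side handle [198. 396.]
-12 spout [217. 172.] handle [139. 124.] side spout [163. 335.] side handle [225. 389.]
24 spout [230. 146.] handle [126. 145.] side spout [144. 350.] side handle [240. 375.]
```

View pics/z3.png

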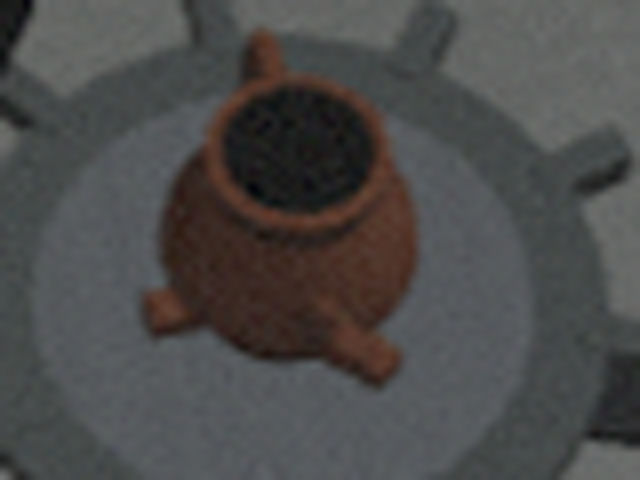

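The second click has settled: spout at (188,187) and handle at (164,113) in the zoom match the predictions for -48°. Two clicks remain.

```bash
python3 -m jog '[{"tx":0,"ty":-3,"tz":0,"twist":0},{"tx":0,"ty":-4.5,"tz":0,"twist":0},{"tx":0,"ty":-4.5,"tz":-2,"twist":0},{"tx":0,"ty":-4.5,"tz":-4.5,"twist":0},{"tx":-0.7,"ty":-4.5,"tz":-7,"twist":0},{"tx":-1.0,"ty":-4.5,"tz":-7.5,"twist":0},{"tx":-1.0,"ty":-4.5,"tz":-7.5,"twist":0},{"tx":-1.0,"ty":-2,"tz":-7.5,"twist":0},{"tx":-1.0,"ty":0,"tz":-7.5,"twist":0},{"tx":-1.0,"ty":0,"tz":-7.5,"twist":0}]' 0 20
python3 go.py .127,150,.03 .127,168,.03 .127,186,.03
```

```text
clock: 7.57
tool_pos: [0.4741, 0.1497, 0.0264]
orientation: [0.039, -0.027, -0.704, 0.708]
ft_force: [-1.7, -0.8, -0.3]
finger_gap: 0.0003
7.57 [0.4741 0.1497 0.0264] gap 0.00025321727058266936 F [-1.7 -0.8 -0.3] xdir 174.7
.127,150,.03 [0.476 0.153 0.03 ] shift cm [-0.15 -0.36 -0.39]
.127,168,.03 [0.462 0.116 0.03 ] shift cm [ 0.92 -0.32  3.43]
.127,186,.03 [0.46  0.077 0.03 ] shift cm [ 0.76 -0.29  7.4 ]
```

```bash
python3 -m jog '[{"tx":0.2,"ty":-0.3,"tz":0.7,"twist":0},{"tx":0.5,"ty":-0.3,"tz":1.4,"twist":0},{"tx":0.65,"ty":-0.3,"tz":2.1,"twist":0},{"tx":0.8,"ty":-0.3,"tz":2.8,"twist":0},{"tx":0.9,"ty":-0.3,"tz":3.5,"twist":0},{"tx":0.95,"ty":-0.3,"tz":4.2,"twist":0},{"tx":1.0,"ty":-0.3,"tz":4.9,"twist":0},{"tx":1.0,"ty":-0.3,"tz":5.6,"twist":0},{"tx":0.95,"ty":-0.3,"tz":6.3,"twist":0},{"tx":0.85,"ty":-0.3,"tz":7.0,"twist":0},{"tx":0.8,"ty":-0.3,"tz":7.4,"twist":0},{"tx":0.8,"ty":-0.3,"tz":7.4,"twist":0},{"tx":0.8,"ty":-0.3,"tz":7.4,"twist":0},{"tx":0.8,"ty":-0.3,"tz":7.4,"twist":0},{"tx":0.8,"ty":-0.3,"tz":7.4,"twist":0},{"tx":0.8,"ty":-0.3,"tz":7.4,"twist":0},{"tx":0.8,"ty":-0.3,"tz":7.4,"twist":0},{"tx":0.8,"ty":-0.3,"tz":7.4,"twist":0}]' 0 20
python3 go.py .127,150,.03; python3 look.py a3
```

```text
clock: 9.07
tool_pos: [0.4593, 0.077, 0.03]
orientation: [0.039, -0.027, -0.704, 0.708]
ft_force: [-0.1, 0.1, 0.1]
finger_gap: -0.0003
9.07 [0.4593 0.077  0.03  ] gap -0.0002815321234729584 F [-0.1  0.1  0.1] xdir 174.7
.127,150,.03 [0.476 0.153 0.03 ] shift cm [-0.96 -0.07 -7.78]
```

View pics/a3.png

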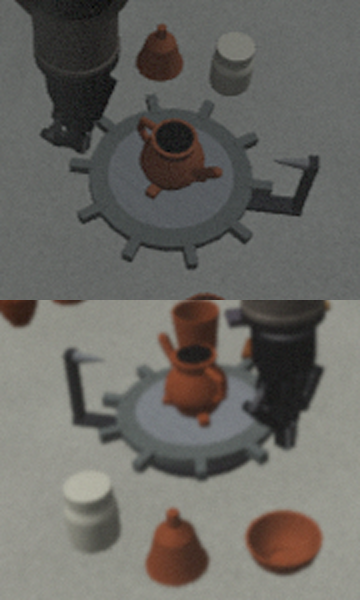

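The third click has settled: spout at (218,172), as predicted for -12°, one click short. Doing the last one.

```bash
python3 -m jog '[{"tx":0,"ty":-3,"tz":0,"twist":0},{"tx":0,"ty":-4.5,"tz":0,"twist":0},{"tx":0,"ty":-4.5,"tz":-2,"twist":0},{"tx":0,"ty":-4.5,"tz":-4.5,"twist":0},{"tx":-0.7,"ty":-4.5,"tz":-7,"twist":0},{"tx":-1.0,"ty":-4.5,"tz":-7.6,"twist":0},{"tx":-1.0,"ty":-4.5,"tz":-7.6,"twist":0},{"tx":-1.0,"ty":-2,"tz":-7.6,"twist":0},{"tx":-1.0,"ty":-0.2,"tz":-7.6,"twist":0},{"tx":-1.0,"ty":-0.2,"tz":-7.6,"twist":0}]' 0 20
python3 go.py .127,150,.03 .127,168,.03 .127,186,.03
```

```text
clock: 10.0
tool_pos: [0.4743, 0.1499, 0.0287]
orientation: [0.04, -0.026, -0.703, 0.709]
ft_force: [-1.6, -0.2, -0.8]
finger_gap: 0.0002
10.0 [0.4743 0.1499 0.0287] gap 0.0001767227269756011 F [-1.6 -0.2 -0.8] xdir 174.6
.127,150,.03 [0.476 0.153 0.03 ] shift cm [-0.14 -0.14 -0.38]
.127,168,.03 [0.462 0.116 0.03 ] shift cm [ 0.94 -0.08  3.45]
.127,186,.03 [0.46  0.077 0.03 ] shift cm [ 0.77 -0.05  7.42]
```

```bash
python3 -m jog '[{"tx":0.2,"ty":-0.1,"tz":0.7,"twist":0},{"tx":0.5,"ty":-0.1,"tz":1.4,"twist":0},{"tx":0.65,"ty":-0.1,"tz":2.1,"twist":0},{"tx":0.8,"ty":-0.1,"tz":2.8,"twist":0},{"tx":0.9,"ty":-0.1,"tz":3.5,"twist":0},{"tx":0.95,"ty":-0.1,"tz":4.2,"twist":0},{"tx":1.0,"ty":-0.1,"tz":4.9,"twist":0},{"tx":1.0,"ty":-0.1,"tz":5.6,"twist":0},{"tx":0.95,"ty":-0.1,"tz":6.3,"twist":0},{"tx":0.85,"ty":-0.1,"tz":7.0,"twist":0},{"tx":0.8,"ty":-0.1,"tz":7.4,"twist":0},{"tx":0.8,"ty":-0.1,"tz":7.4,"twist":0},{"tx":0.8,"ty":-0.1,"tz":7.4,"twist":0},{"tx":0.8,"ty":-0.1,"tz":7.4,"twist":0},{"tx":0.8,"ty":-0.1,"tz":7.4,"twist":0},{"tx":0.8,"ty":-0.1,"tz":7.4,"twist":0},{"tx":0.8,"ty":-0.1,"tz":7.4,"twist":0},{"tx":0.8,"ty":-0.1,"tz":7.4,"twist":0}]' 0 20
python3 look.py a4
```

```text
clock: 11.5
tool_pos: [0.4594, 0.0771, 0.0305]
orientation: [0.04, -0.025, -0.703, 0.709]
ft_force: [0.0, 0.5, 0.2]
finger_gap: -0.0001
```

View pics/a4.png

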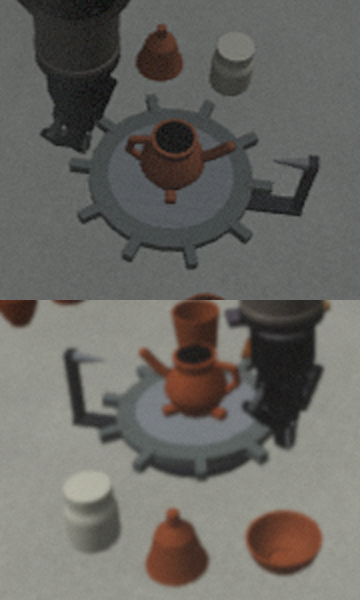

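The spout is now at (231,147), as predicted for 24°, in line with the pointer. Lifting the arm straight up, clear of everything.

```bash
python3 -m jog '[{"tx":0,"ty":-2,"tz":0,"twist":0},{"tx":0,"ty":-5,"tz":0,"twist":0},{"tx":0,"ty":-9,"tz":0,"twist":0},{"tx":0,"ty":-13,"tz":0,"twist":0},{"tx":0,"ty":-17,"tz":0,"twist":0},{"tx":0,"ty":-18,"tz":8,"twist":0},{"tx":0,"ty":-18,"tz":12,"twist":0},{"tx":0,"ty":-18,"tz":16,"twist":0},{"tx":0,"ty":-18,"tz":20,"twist":0},{"tx":0,"ty":-18,"tz":20,"twist":0},{"tx":0,"ty":-18,"tz":20,"twist":0},{"tx":0,"ty":-18,"tz":20,"twist":0},{"tx":0,"ty":-18,"tz":20,"twist":0}]' 0 20
python3 - <<'E'
from h import *
p,_=snap('scene','f')
a=cv2.imread('pics/s0.png').astype(int);b=p[:,:,::-1].astype(int)
for n,(u,v) in dict(jar=(306,122),cup=(293,255),bell=(270,117),brush=(240,303),bowl=(229,116),rib=(242,261)).items():
    s=np.s_[v-25:v+25,u-32:u+32] if n!='brush' else np.s_[v-25:v+25,u-45:u+45]
    h=lambda i:cv2.GaussianBlur(i[s].astype(np.float32).mean(2),(0,0),1)
    print(n,np.round(cv2.phaseCorrelate(h(a),h(b)),2))
c=np.array([.586,.09]); s=onz('scene',190+231/2,90+147/2,.122)[:2]-c;print(np.degrees(np.arctan2(s[1],s[0])))
E
```

```text
clock: 12.68
tool_pos: [0.4447, -0.1204, 0.2123]
orientation: [0.04, -0.025, -0.703, 0.709]
ft_force: [0.1, 0.9, -0.2]
finger_gap: -0.0Traceback (most recent call last):
  File "<stdin>", line 7, in <module>
    return _wrapfunc(a, 'round', decimals=decimals, out=out)
    return _wrapit(obj, method, *args, **kwds)
    conv = _array_converter(obj)
ValueError: setting an array element with a sequence. The requested array has an inhomogeneous shape after 1 dimensions. The detected shape was (2,) + inhomogeneous part.
```

View pics/f.png

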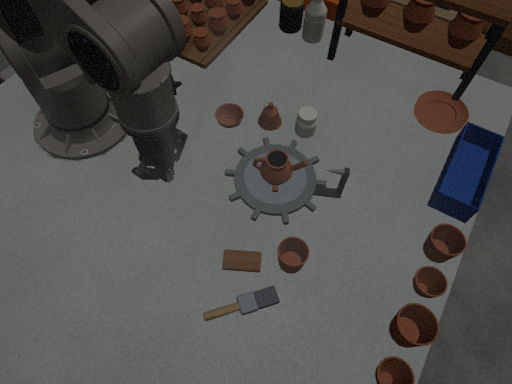

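The spout tip (305,163) lines up with the pointer tip (328,170), and the bystanders look unmoved. Checking their shift in numbers.

Run:
```python
from h import *
a=cv2.imread('pics/s0.png').astype(np.float32).mean(2);b=cv2.imread('pics/f.png').astype(np.float32).mean(2)
for n,(u,v) in dict(jar=(306,122),cup=(293,255),bell=(270,117),brush=(240,303),bowl=(229,116),rib=(242,261)).items():
    w=45 if n=='brush' else 18
    s=np.s_[v-18:v+18,u-w:u+w]
    h=lambda i:cv2.GaussianBlur(i,(0,0),1)[s].copy()
    print(n,np.round(cv2.phaseCorrelate(h(a),h(b))[0],2))
c=np.array([.586,.09]); s=onz('scene',305.5,163.5,.122)[:2]-c;print(np.degrees(np.arctan2(s[1],s[0])), 'pointer 24.1')
job.finish_job()
```

```text
jar [ 0.06 -0.01]
cup [-0.01  0.01]
bell [-0.   -0.11]
brush [-0.06 -0.06]
bowl [ 0.05 -0.06]
rib [-0.07  0.05]
23.181197507941093 pointer 24.1
the job is handed in; nothing more can be done
```

I turned the wheel four clicks anticlockwise with the shut fingertip, one lug push per click, and let it settle in each click. Then I lifted the arm clear and handed the job in at about 12.7 s.

- **Alignment:** the last picture puts the spout at 23.2° and the pointer at 24.1°. That is about 0.016 rad apart, against the 0.12 rad allowed.
- **Clicks:** the spout's position in the picture after each click matched what I predicted for that click, including the last one before the pointer.
- **Bystanders:** all six shifted by 0.11 pixel or less between the first and last scene pictures, so they have not moved measurably.
- **Contact:** the force read after the arm had lifted clear was under 1 N. I planned the path to stay clear of the jug and saw no sign of touching it, but there is no direct reading of jug contact.
- **Failed checks:** the first move was refused because its rows left out some keys. My first shift check stopped on a script error and I reran it. No measurements disagreed.

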